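# Lock the tube in its coupler

## Task

Lock the loose metal tube in the stand's coupler: first swing the hinged half over the tube until fully shut, with the swing bolt still hanging outside. Then swing the bolt up between the fork's prongs, pulled out lengthwise so its nut clears the raised lip, and let it drop fully home behind the lip. Leave the tube in its bed and the jar, bottle, beaker and brush where they are.

Things in the scene. Friction and masses are not known exactly. Their poses are not given: they have to be found in the camera images.
- stand: Fixed steel stand; position and yaw (1.2 to 1.9 rad) vary. Origin on the table under the tube bed; its x points to the robot's left, its y along the tube back towards the robot, z up. Dark base plate 140 x 340 x 12 mm (centre x +35, y -90), 44 mm square pedestal, on it the coupler, tube axis 120 mm up. All offsets in mm here are in this frame.
- pipe (a point): Middle of the overhang of a fixed aluminium extraction pipe, 60 mm thick, over the left side of the coupler: level along y from -220 to +115 at x +75, z 340; at y -220 it bends down to the base. It blocks a gripper coming straight down on the open hinged half; tilted 30 to 45 degrees (fingers pointing down and to the stand's +x, gripper body leaning to -x, the robot's right) it passes beside the pipe.
- cap_hinge (a point): Hinge line of the coupler's hinged half, parallel to the stand's y axis, left of the tube: x +32, z 120 in the stand's frame. Fixed to the stand.
- cap (a joint): Angle of the coupler's hinged half (rad): 0 = fully shut over the tube, free end to the stand's -x (robot's right); grows as it swings up and over to the left; 1.57 = upright, 2.0 = stop. Stiff hinge, stays where left (1 to 5 N at the forked end moves it). Starts between 1.6 and 1.95.
- cap_grip (a point): Middle of the forked free end of the hinged half, 83 mm from the hinge line towards the free end and 6 mm above it when shut. Steel fork 30 mm wide along y, 10 mm thick, slot 11 mm wide open at the end; the prongs end 15 mm beyond this point with a raised lip 6 mm long, 6 mm high, on the side that is up when shut. Pinch it across the 30 mm, fingers closing along y; it may turn in the fingers.
- bolt_pivot (a point): Pivot of the swing bolt, axis parallel to the stand's y, right of the tube: x -47, z 90 in the stand's frame. Fixed to the stand.
- bolt_swing (a joint): Angle of the swing bolt (rad). 0 = upright (its stop), in the slot; it grows as the bolt leans out to the stand's -x (the robot's right); 1.57 is level, 1.9 its lower stop. Stiff: stays where left (1.5 to 2.5 N at the nut). Starts between 1.25 and 1.75.
- bolt_lift (a joint): How far the bolt is pulled out lengthwise, away from its pivot (m): 0 (home) to 0.014. Friction 0.4 N; with the bolt upright the nut drops home by its weight when let go. Home and upright, the nut's underside rests on the prongs. To pass over the lips it must be pulled out at least 0.010 while the bolt swings from 0.9 to 0 rad. Starts at 0.
- nut_grip (a point): Middle of the grip part of the bolt's long dark hexagonal nut, on the bolt's axis, 72 mm from the pivot when home (plus bolt_lift). Nut 18 mm across the flats facing along y, 20 mm the other way, reaching from 41.5 to 86.5 mm from the pivot; shank 8 mm thick. Pinch it with the fingers closing along y; it may turn in the fingers.
- tube: Loose aluminium tube, 34 mm in diameter, 280 mm long, lying in the coupler's bed along the stand's y axis. Its origin is on its underside at mid length as built.
- saddle (a point): Centre of the coupler's bed: on the tube axis at mid bed, 120 mm above the table.
- tube_center (a point): Centre of the tube.
- dropper: Bystander: small amber bottle, 36 mm in diameter, 85 mm high; origin under its centre.
- beaker: Bystander: clear open beaker, 68 mm wide, 60 mm high; origin under its centre.
- jar: Bystander: white jar with a metal lid, 68 mm wide, 55 mm high; origin under its centre.
- brush: Bystander: brush 180 mm long, lying on the table.

How it is judged:
On the way:
1. the hinged half is shut over the tube while the bolt still hangs outside (value of joint cap below 0.06 rad and value of joint bolt_swing above 0.7 rad), for 0.1 s.
At the end, for the whole second after the job is handed in: The hinged half is shut (cap below 0.06 rad), the bolt stands in the slot (bolt_swing below 0.08 rad) and has dropped home (bolt_lift below 3 mm), the tube lies at rest in its bed (its centre within 50 mm of the bed's centre and no more than 6 mm above its seat) (value of joint cap below 0.06 rad and value of joint bolt_swing below 0.08 rad and value of joint bolt_lift below 0.003 m and distance between tube_center and saddle below 0.05 m and z of tube_center in the frame of stand below 0.126 m and linear speed of tube below 0.02 m/s); the robot touches nothing.
It fails at once if the dropper is pushed more than 30 mm away (distance of dropper from where it was at the start of the episode above 0.03 m).
It fails at once if the beaker is pushed more than 30 mm away (distance of beaker from where it was at the start of the episode above 0.03 m).
It fails at once if the jar is pushed more than 30 mm away (distance of jar from where it was at the start of the episode above 0.03 m).
It fails at once if the brush is pushed more than 30 mm away (distance of brush from where it was at the start of the episode above 0.03 m).
It also fails if it takes over 64 s, if anything falls off the work surface, if the arm or the gripper's body presses on something with over 40 N, if the wrist force passes 120 N, or if a joint passes its speed limit or range.

## Robot

A 6-joint arm with a two-finger parallel gripper is mounted at the origin on the work surface. World frame = base frame: x ahead of the robot, y to its left, z up, the work surface at z = 0. Lengths are in m, angles in rad, forces in N, time in s.
With the tool pointing down it reaches from about 0.4 to 0.825 m from the base axis. Payload 7 kg.
Tool frame: the origin (TCP) lies on the centre line of the jaws, within the pads' length; the fingertips stand 22 mm ahead of it and the grasp point (between the pads) lies 3 mm ahead of it; x points along the fingers, z is the direction in which the jaws open and shut, and the axes are right-handed (so a half turn about x gives the same grasp; the last joint's range is limited). The gripper opens to 88 mm and grips with 3 to 60 N. Pads are 19 mm wide; open, the fingers measure 130 mm over their backs; the gripper's body (78 mm by 193 mm) begins 47 mm behind the grasp point.
Start: joints at [-0.853, 0.359, 0.012, 0, -1.224, -0.288], TCP at [0.281, -0.614, 0.212] pointing down, gripper open.
Joint ranges: [-3.07, 3.07], [-1.43, 2.12], [-1.02, 1.25], [-3.03, 1.67], [-3.05, -0], [-3.03, 3.03]. Speed limits (rad/s): [2.39, 2.39, 3.01, 3.14, 3.14, 3.14].

## Interface

Orientations are given as a rotation vector (axis times angle).
In Python, from station import move_to, line_to, set_joints, move_gripper, sleep, solve_ik, sense, read_camera, Unreachable, sign_off gives the robot as it stands. Calls block until the motion is done:
- move_to(position, orientation): joint-space move of the TCP to a pose.
- line_to(position, ori=None, speed=0.15): straight line of the TCP; ori=None keeps the orientation; speed is the mean speed in m/s.
- set_joints(angles): joint-space move.
- move_gripper(opening): finger opening in m; the grip force is fixed at half the most; returns when the fingers have stopped.
- sleep(seconds).
- solve_ik(position, orientation): joint angles nearest the present ones, or None.
- sense(): the state.
- read_camera(name): name is "side" or "top"; returns a dict with "image" (420x560x3 uint8, red, green, blue), "camera_matrix" (3x3 intrinsics, pixels), "cam_to_world" (4x4, takes a point from camera to world coordinates). Camera axes: x right, y down, z forward; pixel columns grow to the right and rows downward; lengths in m; the calibration is good to about 2 mm. A picture is of the moment at which its call begins. There is no depth.
A pose or a line that the arm cannot do raises Unreachable and nothing moves.
- sign_off(): hands the job in, once; it reports no verdict.
The state is a dict: "t": time; "qpos": joint angles; "qd": joint speeds; "tau": joint torques, N m; "tool_pos": TCP position; "orientation": TCP orientation; "ft_force": force on the tool from outside, world axes, zero at the start; "wrist_torque": the same for the moment, N m; "opening": finger opening in m.
Only numpy, scipy, OpenCV 4.12 (cv2) and the standard library are available. Lean on these libraries where they do the work, as an engineer would, in place of code of your own. Each camera call takes 0.05 s, during which the arm holds its last target.

## Working session

There is one attempt and no reset: what is moved stays moved. The work goes in short steps, each a Python script; the robot and the scene stay as the last script left them, time stands still between calls to the robot, and variables do not carry over. Pictures are saved under pics/ and viewed, and the job is handed in when it is done.

```bash
ls; mkdir -p pics
python3 - <<'E'
from station import *
import cv2,numpy as np
s=sense();print(s['t'],s['tool_pos'],s['orientation'],s['opening'])
for n in("top","side"):
    c=read_camera(n);cv2.imwrite(f"pics/{n}0.png",c["image"][:,:,::-1]);print(n,np.round(c["camera_matrix"],1).tolist(),np.round(c["cam_to_world"],3).tolist())
E
```

```text
pics
0.0 [ 0.28103406 -0.61313534  0.2107047 ] [-1.51673114  0.97349426  1.51942458] 0.08756490105362079
top [[456.3, 0.0, 283.6], [0.0, 456.3, 198.7], [0.0, 0.0, 1.0]] [[0.013, -0.986, 0.165, 0.335], [-1.0, -0.013, -0.003, 0.001], [0.005, -0.165, -0.986, 1.305], [0.0, 0.0, 0.0, 1.0]]
side [[489.7, 0.0, 277.2], [0.0, 489.7, 214.6], [0.0, 0.0, 1.0]] [[0.677, -0.37, 0.636, -0.432], [-0.735, -0.311, 0.603, -0.916], [-0.025, -0.876, -0.482, 0.925], [0.0, 0.0, 0.0, 1.0]]
```

View pics/top0.png

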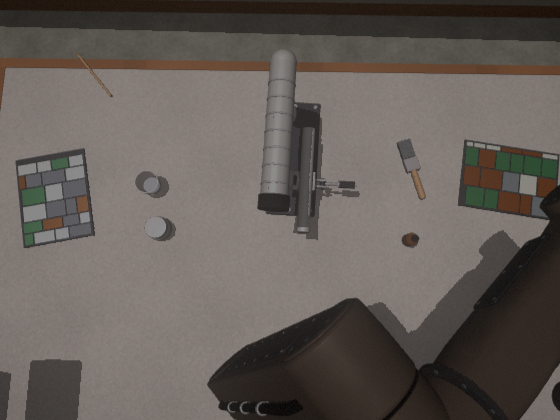

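View pics/side0.png

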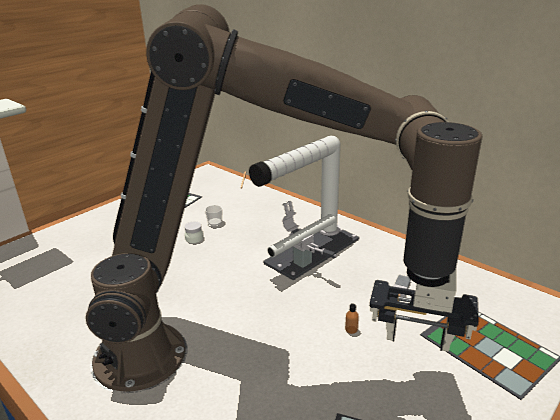

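Top: the tube runs (307,128)–(302,230), the pipe is to its left, and the bolt points right with its nut near (345,184). The bottle is at (411,240), brush at (412,168), beaker and jar at (150,184) and (157,228). Side: the raised cap is near (290,213). I'll zoom in next.

Run:
```python
import cv2
a=cv2.imread("pics/top0.png")[90:250,240:380];cv2.imwrite("pics/top0z.png",cv2.resize(a,None,fx=3.7,fy=3.7,interpolation=cv2.INTER_CUBIC))
a=cv2.imread("pics/side0.png")[180:300,240:380];cv2.imwrite("pics/side0z.png",cv2.resize(a,None,fx=5,fy=5,interpolation=cv2.INTER_CUBIC))
```

```text
(no output)
```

View pics/top0z.png

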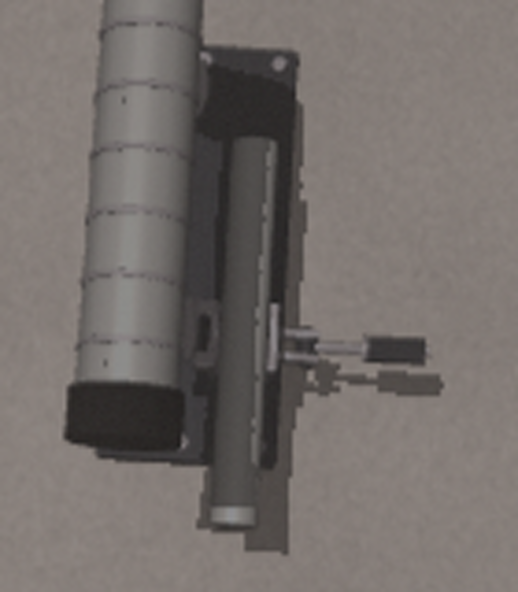

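View pics/side0z.png

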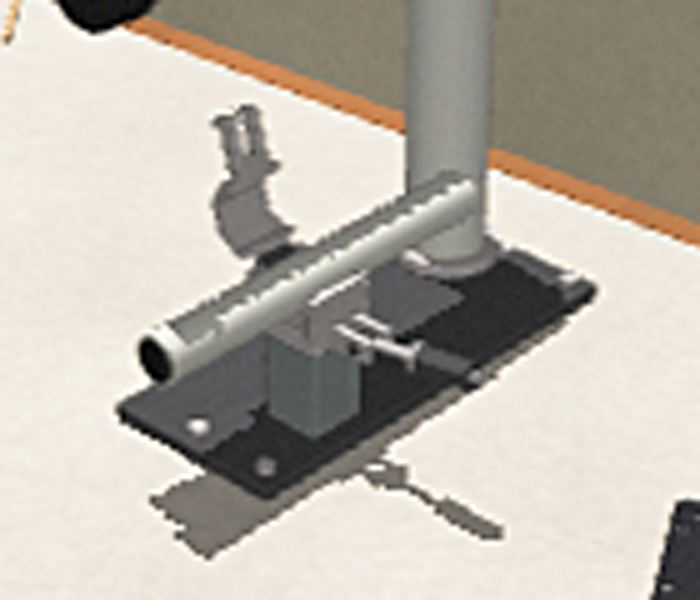

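```bash
cat > h.py <<'E'
from station import *
import cv2,numpy as np
from scipy.optimize import least_squares
from scipy.spatial.transform import Rotation as R
import json,os
def ray(c,uv):
    K=c["camera_matrix"];T=c["cam_to_world"]
    d=T[:3,:3]@np.linalg.solve(K,[uv[0],uv[1],1.]);return T[:3,3],d
def plane(c,uv,z):
    o,d=ray(c,uv);return o+d*(z-o[2])/d[2]
def proj(c,p):
    T=np.linalg.inv(c["cam_to_world"]);q=c["camera_matrix"]@(T[:3,:3]@np.asarray(p)+T[:3,3]);return q[:2]/q[2]
def tri(c1,u1,c2,u2):
    o1,d1=ray(c1,u1);o2,d2=ray(c2,u2);d1/=np.linalg.norm(d1);d2/=np.linalg.norm(d2)
    t=np.linalg.lstsq(np.c_[d1,-d2],o2-o1,rcond=None)[0];a=o1+t[0]*d1;b=o2+t[1]*d2
    return (a+b)/2,np.linalg.norm(a-b)
E
python3 - <<'E'
from h import *
C={n:read_camera(n) for n in("top","side")}
def z(n,u): return np.array(u)/3.7+[240,90]-.36 if n=="top" else np.array(u)/5+[240,180]-.4
ob=[("side",(268,484),(-35,80)),("side",(122,408),(105,80)),("side",(595,282),(-35,-260)),("top",(97,453),(105,80)),("top",(298,52),(-35,-260))]
W=[plane(C[n],z(n,u),.012)[:2] for n,u,_ in ob]
S=np.array([o[2] for o in ob])/1000.
def f(p):
    c,s=np.cos(p[2]),np.sin(p[2]);return ((S@np.array([[c,s],[-s,c]])+p[:2])-W).ravel()
r=least_squares(f,[.5,0,1.57]);print(np.round(W,4));print(r.x,np.round(r.fun.reshape(-1,2)*1000,1))
# tube ends in top, axis height .137 top line
print([plane(C["top"],z("top",u),.12) for u in((253,138),(234,518))])
print("nut",[plane(C["top"],z("top",u),.09) for u in((365,349),(426,350),(300,346))])
print("bolt tri",tri(C["top"],z("top",(426,350)),C["side"],z("side",(476,377))),tri(C["top"],z("top",(365,349)),C["side"],z("side",(415,358))))
c,s=np.cos(r.x[2]),np.sin(r.x[2])
def w(p): p=np.array(p)/1000; return np.array([r.x[0]+c*p[0]-s*p[1],r.x[1]+s*p[0]+c*p[1],p[2]])
for k in(1.6,1.95):
    g=(32-83*np.cos(k)+6*np.sin(k)*1,0,120+83*np.sin(k)+6*np.cos(k)); print(k,[(np.array(proj(C["side"],w(g)))-[240,180]+.4)*5])
for q in [(-47,0,90),(32,0,120),(0,140,120),(0,-140,120)]: print(q,(proj(C["top"],w(q))-[240,90]+.36)*3.7,(proj(C["side"],w(q))-[240,180]+.4)*5)
E
```

```text
[[ 0.5088 -0.0865]
 [ 0.5099  0.0421]
 [ 0.8429 -0.1039]
 [ 0.5127  0.0474]
 [ 0.8406 -0.1081]]
[ 0.58612152 -0.06041516  1.52829751] [[-4.1 -5.5]
 [ 0.8  5.8]
 [ 1.5 -2.6]
 [-2.   0.5]
 [ 3.8  1.7]]
[array([ 0.73179307, -0.06607292,  0.12      ]), array([ 0.45297882, -0.05379904,  0.12      ])]
nut [array([ 0.58166178, -0.15066939,  0.09      ]), array([ 0.5815338 , -0.19548515,  0.09      ]), array([ 0.58324671, -0.10292454,  0.09      ])]
bolt tri (array([ 0.57867409, -0.19317248,  0.10320538]), np.float64(0.0004922654906134043)) (array([ 0.57876727, -0.1484881 ,  0.09825761]), np.float64(0.00326546118776659))
1.6 [array([267.79969571, 138.70193745])]
1.95 [array([236.10142885, 135.79848831])]
(-47, 0, 90) [306.05349794 344.91026369] [370.71374163 341.55273176]
(32, 0, 120) [199.74477406 330.47348678] [278.55942445 256.75033162]
(0, 140, 120) [234.89389072 527.55708794] [157.22618561 363.35375494]
(0, -140, 120) [253.36567196 145.62299204] [457.03751758 194.49522591]
```

```bash
cat >> h.py <<'E'
O=np.array([.586,-.060]);YAW=1.528
EX=np.array([np.cos(YAW),np.sin(YAW),0]);EY=np.array([-np.sin(YAW),np.cos(YAW),0]);EZ=np.array([0,0,1.])
def W(x,y,z): return np.r_[O,0]+EX*x/1000+EY*y/1000+EZ*z/1000
def ori(th,sg):  # tilt th: fingers down and to +x ; jaws along stand y
    d=EX*np.sin(th)-EZ*np.cos(th); zz=EY*sg
    return R.from_matrix(np.c_[d,np.cross(zz,d),zz]).as_rotvec(),d
def tcp(x,z,th,sg,back=0,y=0):  # grasp point at stand (x,y,z) mm, retreat 'back' mm
    o,d=ori(th,sg); return W(x,y,z)-d*(3+back)/1000,o
def cap(k,r=83,h=6): return 32-r*np.cos(k)+h*np.sin(k),120+r*np.sin(k)+h*np.cos(k)
def bolt(b,r=72): return -47-r*np.sin(b),90+r*np.cos(b)
def pic(n,name,c0=None,f=1):
    c=read_camera(n);a=c["image"][:,:,::-1]
    if c0: a=a[c0[1]:c0[3],c0[0]:c0[2]]
    cv2.imwrite(f"pics/{name}.png",cv2.resize(a,None,fx=f,fy=f,interpolation=cv2.INTER_CUBIC));return c
E
python3 - <<'E'
from h import *
C={n:read_camera(n) for n in("top","side")}
for k in(1.6,1.7,1.8,1.9):
  print(k,[np.round((proj(C["side"],W(cap(k,98,h)[0],y,cap(k,98,h)[1]))-[240,180]+.4)*5) for h in (6,12) for y in(-15,15)])
for b in (1.3,1.4,1.5):
  x,z=bolt(b,86.5);print(b,(proj(C["side"],W(x,0,z))-[240,180]+.4)*5,(proj(C["top"],W(x,0,z))-[240,90]+.36)*3.7)
o,d=ray(C["side"],(440,130)); p=np.array([.281,-.614]); t=np.dot(p-o[:2],d[:2])/np.dot(d[:2],d[:2]);print("wristpt",o+t*d)
print("drop",plane(C["top"],(411,240),.08))
for sg in(1,-1):
  for th in (0.2,.5,.7):
    for nm,(x,z) in dict(capo=cap(1.8),cap1=cap(.9),cap0=cap(0),b=bolt(1.4),b0=bolt(0,86)).items():
      for bk in(0,80):
        q=solve_ik(*tcp(x,z,th,sg,bk)); print(sg,th,nm,bk,None if q is None else np.round(q,2))
E
```

```text
1.6 [array([283., 109.]), array([250., 125.]), array([276., 106.]), array([243., 123.])]
1.7 [array([272., 106.]), array([239., 122.]), array([265., 104.]), array([232., 121.])]
1.8 [array([261., 105.]), array([228., 121.]), array([254., 104.]), array([221., 120.])]
1.9 [array([250., 105.]), array([217., 121.]), array([244., 105.]), array([211., 121.])]
1.3 [474.72409213 360.09840091] [423.83465864 345.09785218]
1.4 [476.73562347 373.02184481] [424.60810697 347.56269249]
1.5 [477.63138718 385.5616271 ] [424.17465801 349.969115  ]
wristpt [ 0.27538228 -0.60137965  0.66567255]
drop [ 0.4329293  -0.34624057  0.08      ]
1 0.2 capo 0 [ 0.18  0.23 -0.12 -0.21 -1.18 -0.15]
1 0.2 capo 80 [ 0.16  0.19  0.   -0.2  -1.35 -0.16]
1 0.2 cap1 0 [ 0.06  0.26 -0.11 -0.21 -1.19 -0.02]
1 0.2 cap1 80 [ 0.03  0.22  0.01 -0.2  -1.36 -0.03]
1 0.2 cap0 0 [-0.    0.32 -0.16 -0.23 -1.09  0.07]
1 0.2 cap0 80 [-0.03  0.27 -0.06 -0.21 -1.25  0.06]
1 0.2 b 0 [-0.12  0.38 -0.14 -0.23 -1.08  0.19]
1 0.2 b 80 [-0.14  0.32 -0.04 -0.21 -1.24  0.17]
1 0.2 b0 0 [ 0.    0.28 -0.11 -0.22 -1.18  0.04]
1 0.2 b0 80 [-0.02  
[... 1686 characters left out ...]
.32  0.48  0.04 -0.5  -1.31 -2.69]
-1 0.5 b 80 [-0.37  0.45  0.15 -0.47 -1.46 -2.71]
-1 0.5 b0 0 [-0.21  0.37  0.04 -0.5  -1.36 -2.84]
-1 0.5 b0 80 [-0.27  0.34  0.16 -0.49 -1.52 -2.86]
-1 0.7 capo 0 [-0.19  0.36  0.05 -0.7  -1.42 -2.83]
-1 0.7 capo 80 [-0.26  0.34  0.16 -0.68 -1.57 -2.86]
-1 0.7 cap1 0 [-0.29  0.41  0.1  -0.68 -1.49 -2.75]
-1 0.7 cap1 80 [-0.37  0.4   0.22 -0.66 -1.63 -2.78]
-1 0.7 cap0 0 [-0.35  0.5   0.08 -0.67 -1.43 -2.65]
-1 0.7 cap0 80 [-0.41  0.48  0.19 -0.64 -1.58 -2.68]
-1 0.7 b 0 [-0.43  0.57  0.14 -0.64 -1.47 -2.57]
-1 0.7 b 80 [-0.5   0.56  0.26 -0.62 -1.62 -2.61]
-1 0.7 b0 0 [-0.34  0.45  0.12 -0.67 -1.5  -2.71]
-1 0.7 b0 80 [-0.41  0.44  0.24 -0.65 -1.65 -2.74]
```

The two views agree: stand origin about (0.586, -0.060), yaw 1.528 (the tube direction gives 1.527), cap about 1.83 rad, bolt about 1.42 rad. Now moving to the cap.

Run:
```python
from h import *
x,z=cap(1.83,85); th=.68
move_gripper(.062)
move_to(*tcp(x,z,th,1,150)); 
line_to(tcp(x,z,th,1,25)[0],speed=.15)
pic("side","s1",(220,100,420,280),4)
s=sense();print(s['t'],s['ft_force'],s['opening'])
```

```text
4.125 [-0.50636119  0.14625026  0.28237379] 0.06208568038605317
```

View pics/s1.png

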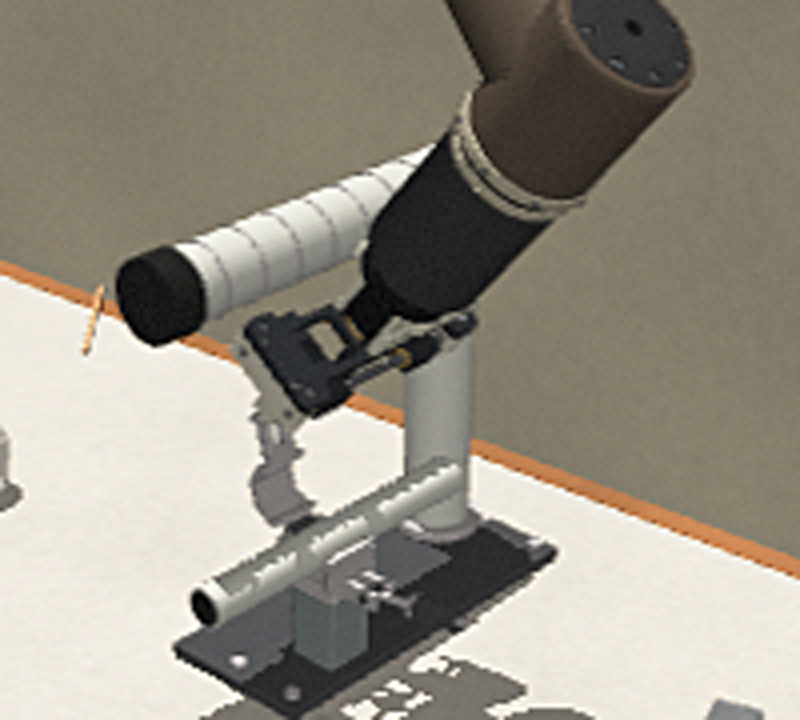

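The gripper passes beside the pipe, with the left finger at (265,395) just above the fork at (275,430). I'll advance and close.

Run:
```python
from h import *
x,z=cap(1.83,85); th=.68
line_to(tcp(x,z,th,1,3)[0],speed=.08)
print(sense()['ft_force'])
move_gripper(.0)
pic("side","s2",(220,100,420,280),4)
s=sense();print(s['t'],s['ft_force'],s['opening'])
```

```text
[-0.14631352 -1.29370228  0.52930705]
5.7083 [-0.465951   -0.31208508 -0.09346648] 0.0002820401204011319
```

View pics/s2.png

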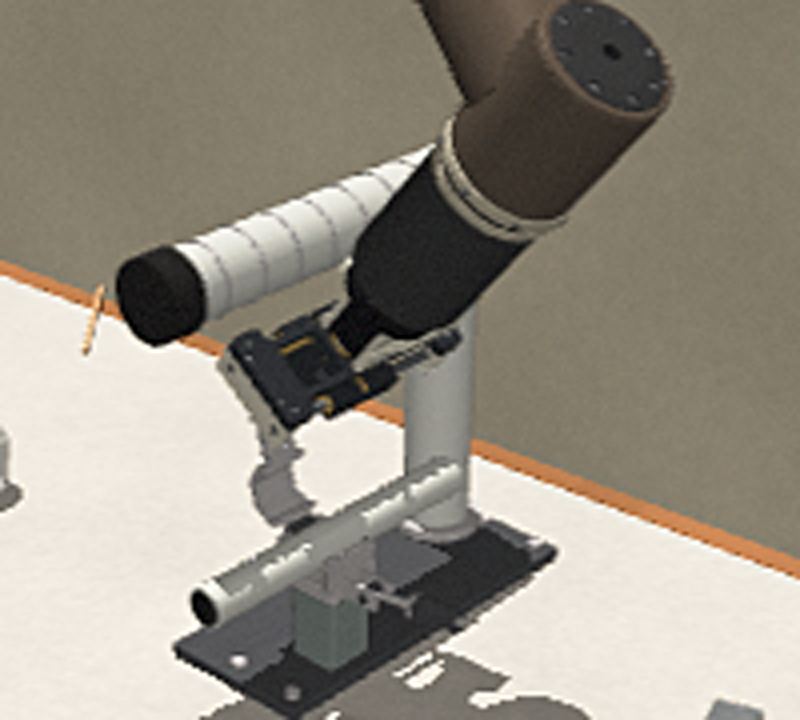

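The fingers closed to 0, so they missed the fork. I'll open, back off and re-measure.

Run:
```python
from h import *
x,z=cap(1.83,85); th=.68
C={n:read_camera(n) for n in("top","side")}
a=C["side"]["image"][190:230,260:320,::-1];cv2.imwrite("pics/s3a.png",cv2.resize(a,None,fx=10,fy=10,interpolation=cv2.INTER_CUBIC))
move_gripper(.062)
line_to(tcp(x,z,th,1,70)[0],speed=.2)
c=read_camera("side")
a=c["image"][190:240,270:320,::-1].copy();a=cv2.resize(a,None,fx=12,fy=12,interpolation=cv2.INTER_NEAREST)
for k,col in((1.7,(0,0,255)),(1.8,(0,255,0)),(1.9,(255,0,0)),(2.0,(0,255,255))):
  for r in (60,98):
   for y in(-15,15):
    p=W(cap(k,r,6)[0],y,cap(k,r,6)[1]);u=(proj(c,p)-[270,190]+.5)*12;cv2.circle(a,tuple(int(v) for v in u),4,col,-1)
cv2.imwrite("pics/s3.png",a)
```

```text
(no output)
```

View pics/s3a.png

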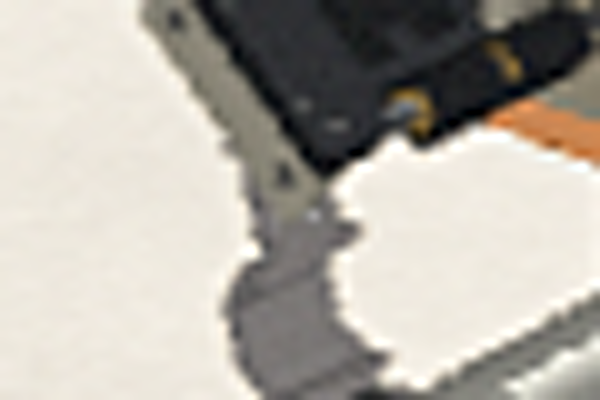

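View pics/s3.png

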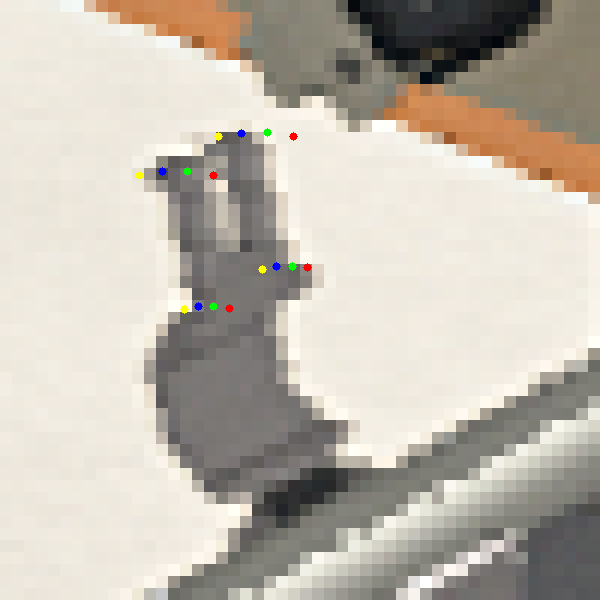

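Run:
```python
from h import *
s=sense();c=read_camera("side")
M=R.from_rotvec(s['orientation']).as_matrix();p=s['tool_pos']
x,z=cap(1.83,85);print(p,tcp(x,z,.68,1,70)[0]);print(np.round(M,3),s['opening'])
a=cv2.resize(c["image"][120:270,240:410,::-1],None,fx=4,fy=4,interpolation=cv2.INTER_CUBIC)
def dot(P,col):
    u=(proj(c,P)-[240,120]+.5)*4;cv2.circle(a,tuple(int(v) for v in u),3,col,-1)
for l in(-.05,-.02,.003,.022,.095): dot(p+M[:,0]*l,(0,0,255))
for w in(-.031,.031):
  for l in(-.02,.003,.022): dot(p+M[:,2]*w+M[:,0]*l,(0,255,0))
dot(W(x,0,z),(255,0,0));cv2.imwrite("pics/s4.png",a)
```

```text
[ 0.58638533 -0.04612833  0.25707586] [ 0.58658545 -0.04632843  0.25738547]
[[ 0.027 -0.034 -0.999]
 [ 0.629 -0.776  0.043]
 [-0.777 -0.629  0.   ]] 0.06202377372814334
```

View pics/s4.png

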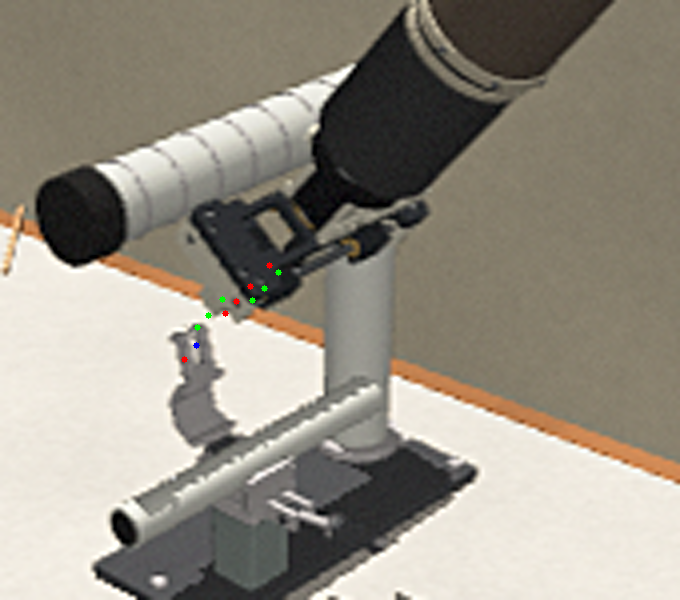

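Run:
```python
from h import *
c=read_camera("side")
a0=cv2.imread("pics/side0.png")
def ov(a,p,M,op,x0,y0,x1,y1,f,nm):
    a=cv2.resize(a[y0:y1,x0:x1],None,fx=f,fy=f,interpolation=cv2.INTER_CUBIC)
    def dot(P,col):
        u=(proj(c,P)-[x0,y0]+.5)*f;cv2.circle(a,tuple(int(v) for v in u),3,col,-1)
    for l in(-.05,-.02,.003,.022): dot(p+M[:,0]*l,(0,0,255))
    for w in(-op,op):
      for l in(-.02,.003,.022): dot(p+M[:,2]*w+M[:,0]*l,(0,255,0))
    cv2.imwrite(nm,a)
ov(a0,np.array([0.28103406,-0.61313534,0.2107047]),R.from_rotvec([-1.51673114,0.97349426,1.51942458]).as_matrix(),.044,350,230,500,370,4,"pics/o0.png")
s=sense()
ov(c["image"][:,:,::-1].copy(),s['tool_pos'],R.from_rotvec(s['orientation']).as_matrix(),.031,260,150,360,230,7,"pics/o1.png")
```

```text
(no output)
```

View pics/o0.png

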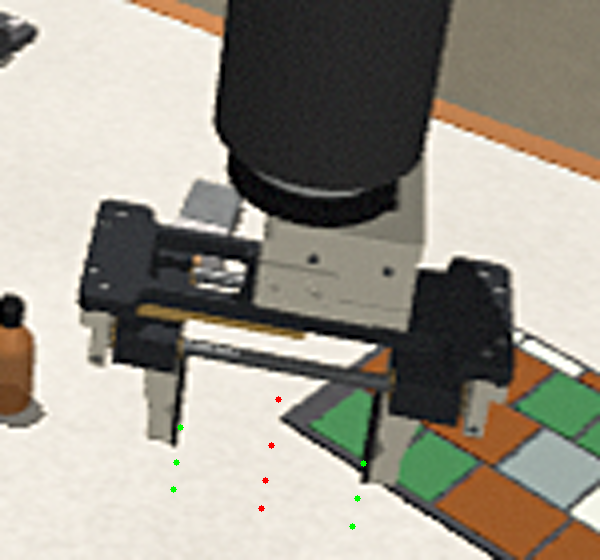

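View pics/o1.png

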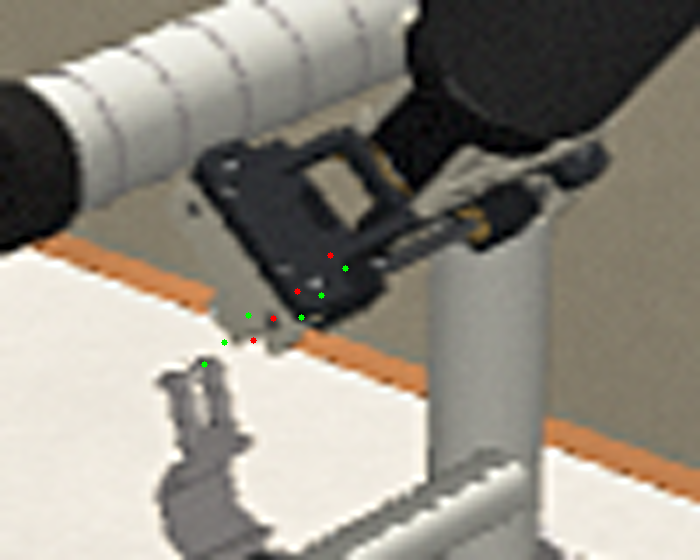

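Overlaying the reported tool on the picture shows that the real fingertips end about 30 mm short of where the stated TCP puts them. That explains the miss. I'll quantify it from several views.

Run:
```python
from h import *
c=read_camera("side")
def L(p,M,w,uv,nm):
    # best l along tool x for image point; tool y offset free within +-9.5
    ds=[(np.linalg.norm(proj(c,p+M[:,0]*l+M[:,2]*w+M[:,1]*v)-uv),l,v) for l in np.arange(-.06,.04,.001) for v in (-.0095,0,.0095)]
    for v in(-.0095,0,.0095): print(nm,v,min(d for d in ds if d[2]==v)[:2])
M0=R.from_rotvec([-1.51673114,0.97349426,1.51942458]).as_matrix();p0=np.array([0.28103406,-0.61313534,0.2107047])
print(np.round(M0,2))
u=lambda x,y:np.array([x,y])/4+[350,230]-.5
for w in(-.044,.044):
  for uv in ((174,445),(366,483)): L(p0,M0,w,u(*uv),(w,uv))
p,o=tcp(*cap(1.83,85),.68,1,3);L(p,R.from_rotvec(o).as_matrix(),0,np.array([291.5,211.5])-.5,"closed")
```

```text
[[-0.   -0.91 -0.42]
 [ 0.   -0.42  0.91]
 [-1.    0.    0.  ]]
(-0.044, (174, 445)) -0.0095 (np.float64(47.083539269516486), np.float64(-0.0009999999999999454))
(-0.044, (174, 445)) 0 (np.float64(47.520878775420606), np.float64(-0.009999999999999953))
(-0.044, (174, 445)) 0.0095 (np.float64(47.96957600812328), np.float64(-0.01799999999999996))
(-0.044, (366, 483)) -0.0095 (np.float64(1.8495676634732852), np.float64(0.0010000000000000564))
(-0.044, (366, 483)) 0 (np.float64(1.4062761891694815), np.float64(-0.007999999999999952))
(-0.044, (366, 483)) 0.0095 (np.float64(0.9613218699459609), np.float64(-0.01699999999999996))
(0.044, (174, 445)) -0.0095 (np.float64(1.2677611978625127), np.float64(5.551115123125783e-17))
(0.044, (174, 445)) 0 (np.float64(1.1309955853350269), np.float64(-0.007999999999999952))
(0.044, (174, 445)) 0.0095 (np.float64(0.9925117190104316), np.float64(-0.01699999999999996))
(0.044, (366, 483)) -0.0095 (np.float64(47.538101778610525), np.float64(0.010000000000000064))
(0.044, (366, 483)) 0 (np.float64(47.67015136726929), np.float64(0.0010000000000000564))
(0.044, (366, 483)) 0.0095 (np.float64(47.80500926856455), np.float64(-0.006999999999999951))
closed -0.0095 (np.float64(7.952578300424711), np.float64(0.020000000000000073))
closed 0 (np.float64(5.096833497634622), np.float64(0.01600000000000007))
closed 0.0095 (np.float64(2.2252830182458205), np.float64(0.013000000000000067))
```

Run:
```python
from h import *
# retreat into the clear, tilt the tool strongly, look with both cameras
x,z=cap(1.83,85)
line_to(tcp(x,z,.68,1,150)[0],speed=.3)
try:
    move_to(*tcp(-90,300,.9,1,0,60))
except Unreachable as e: print(e)
s=sense();M=R.from_rotvec(s['orientation']).as_matrix();p=s['tool_pos'];print(s['t'],p)
for n in("side","top"):
    c=read_camera(n);u0=proj(c,p);x0,y0=[int(max(0,v)) for v in u0-[60,60]]
    a=cv2.resize(c["image"][y0:y0+110,x0:x0+120,::-1],None,fx=6,fy=6,interpolation=cv2.INTER_CUBIC)
    for w in(-.031,0,.031):
      for l in(-.02,.003,.022):
        u=(proj(c,p+M[:,2]*w+M[:,0]*l)-[x0,y0]+.5)*6;cv2.circle(a,tuple(int(v) for v in u),3,(0,0,255) if w==0 else (0,255,0),-1)
    print(n,x0,y0);cv2.imwrite(f"pics/t_{n}.png",a)
```

```text
8.475 [ 0.52127208 -0.15032064  0.29960903]
side 252 139
top 289 131
```

View pics/t_side.png

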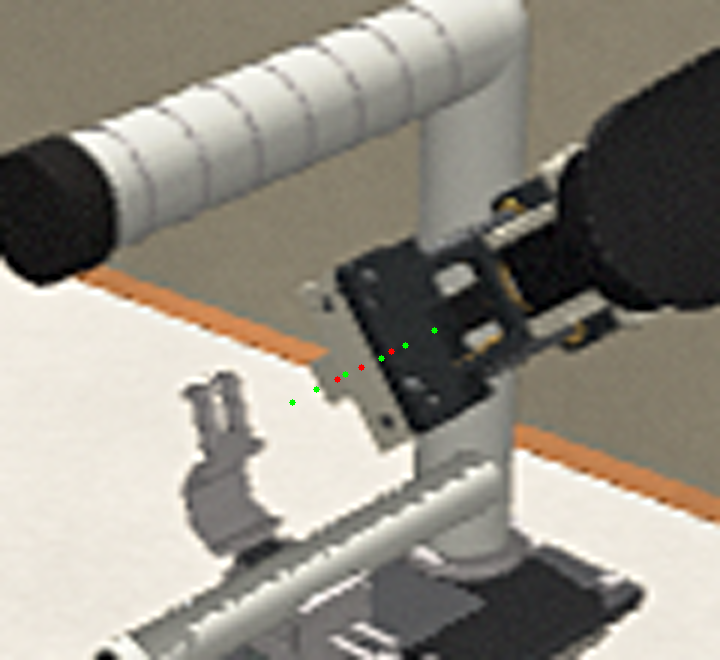

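View pics/t_top.png

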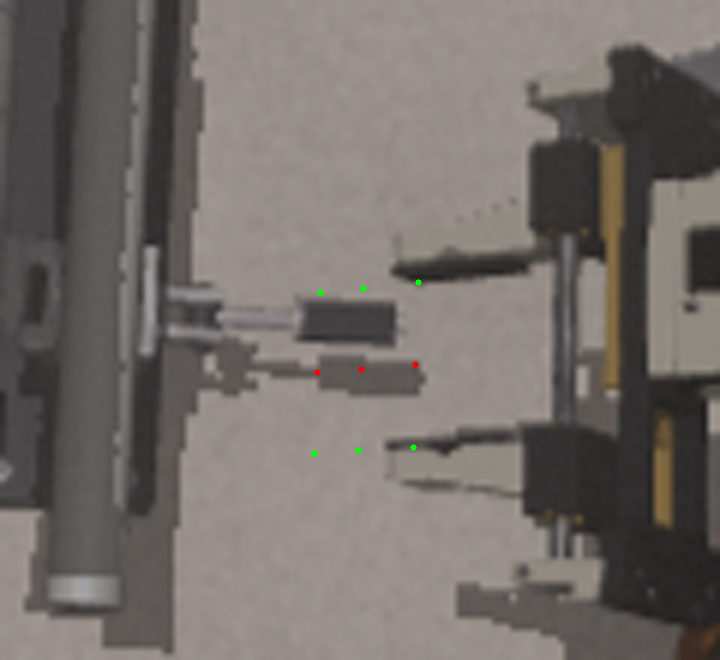

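The top view settles it: the real tips are at x≈392, predicted 317. That is 31–32 mm short along the tool axis, with about 2 mm sideways. I'll shift the grasp offset accordingly and retry.

```bash
sed -i 's|W(x,y,z)-d\*(3+back)/1000,o|W(x,y+1.5,z)-d*(-28+back)/1000,o|' h.py; grep -n "28+back" h.py
python3 - <<'E'
from h import *
x,z=cap(1.83,85); th=.68
move_to(*tcp(x,z,th,1,120)); 
line_to(tcp(x,z,th,1,3)[0],speed=.12)
print(sense()['ft_force'])
pic("side","s5a",(220,120,370,250),5)
move_gripper(.0)
pic("side","s5",(220,120,370,250),5)
s=sense();print(s['t'],s['ft_force'],s['opening'])
E
```

```text
24:    o,d=ori(th,sg); return W(x,y+1.5,z)-d*(-28+back)/1000,o
[ 0.46626165 -0.44255377  0.36821123]
10.9667 [ 3.21142841 -0.3572731  -0.21270143] 0.029660982642832408
```

View pics/s5.png

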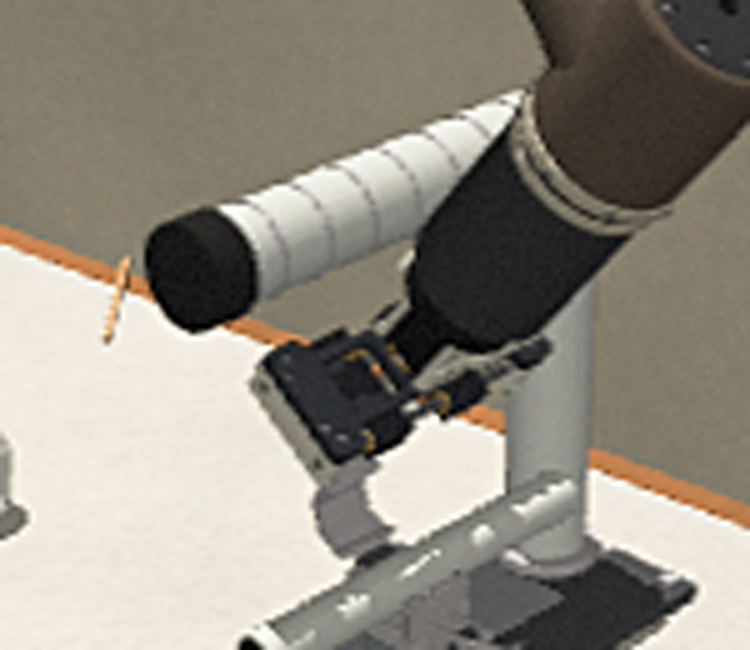

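The grip holds: opening 29.7 mm, matching the 30 mm fork. Now I swing the cap shut along the hinge arc while watching force.

```bash
cat >> h.py <<'E'
def caparc(k,th,y=0):
    # held point, defined at k=1.83 tilt .68, turned about hinge
    x,z=cap(1.83,85); P=np.array([x-3*np.sin(.68),z+3*np.cos(.68)])-[32,120]
    a=1.83-k; # shutting: rotates +z towards -x (ccw in x,z)
    c,s=np.cos(a),np.sin(a); Q=np.array([c*P[0]-s*P[1],s*P[0]+c*P[1]])+[32,120]
    return tcp(Q[0],Q[1],th,1,0,y)
E
python3 - <<'E'
from h import *
for k in np.arange(1.65,.09,-.17):
    th=.68 if k>1.2 else .3+.38*max(k,0)/1.2
    p,o=caparc(k,th); line_to(p,o,speed=.12)
    s=sense();f=s['ft_force'];print(round(k,2),round(s['t'],2),np.round([f@EX,f@EY,f@EZ],1),round(s['opening'],4))
    if np.linalg.norm(f)>30: print("STOP");break
pic("side","s6",(220,120,370,250),5)
E
```

```text
1.65 11.25 [ 0.7 -2.6  1.9] 0.0298
1.48 11.53 [ 0.9 -1.8  4. ] 0.0298
1.31 11.8 [-1.7 -1.8  5.8] 0.0297
1.14 12.07 [-1.9 -1.7  6.2] 0.0293
0.97 12.36 [-3.5 -1.6  6.2] 0.0296
0.8 12.64 [-6.5  0.1  7.3] 0.0296
0.63 12.93 [-10.5   1.2   7.6] 0.029
0.46 13.21 [-14.7   1.5   7.1] 0.0288
0.29 13.49 [-20.7   2.2   7.9] 0.0291
0.12 13.78 [-24.9   2.    5.7] 0.0291
```

View pics/s6.png

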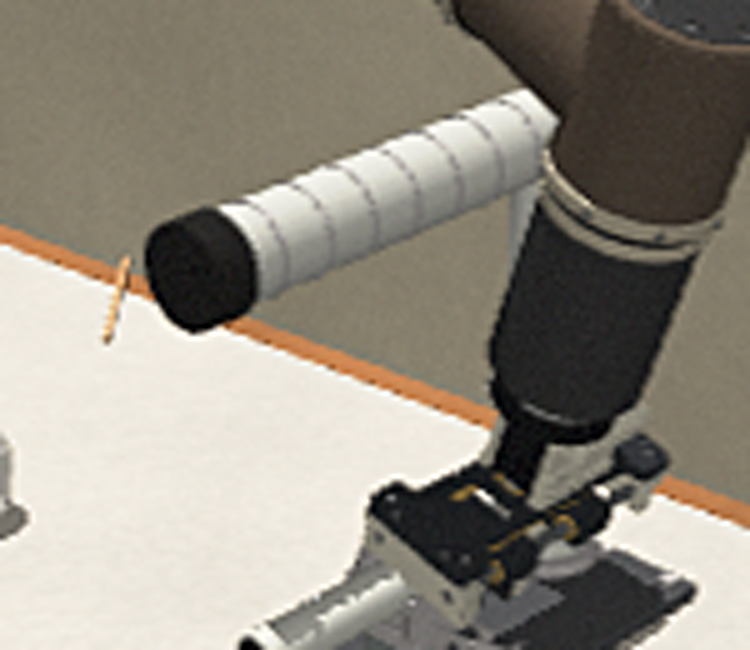

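Run:
```python
from h import *
dx=0
def go(k,dx,th):
    p,o=caparc(k,th);line_to(p+EX*dx/1000,o,speed=.06)
    s=sense();f=s['ft_force'];f=np.array([f@EX,f@EY,f@EZ]);print(round(k,3),dx,round(s['t'],2),np.round(f,1),round(s['opening'],4));return f
th=.33
for i in range(5):
    dx-=1; f=go(.12,dx,th)
    if f[0]>-8: break
k=.12
while k>-.08:
    k-=.02; f=go(k,dx,th)
    if f[0]<-14: dx-=1
    if f[0]>8: dx+=1
    if f[2]>22: print("contact");break
```

```text
0.12 -1 14.07 [-20.1   0.9   5.7] 0.029
0.12 -2 14.32 [-16.1   1.4   5.6] 0.0295
0.12 -3 14.57 [-13.5   1.2   6.2] 0.0293
0.12 -4 14.82 [-8.6  1.4  5. ] 0.0295
0.12 -5 15.07 [-6.6  0.9  4.4] 0.0291
0.1 -5 15.32 [-7.9  0.2  4.7] 0.0292
0.08 -5 15.57 [-8.8  0.9  4.1] 0.0295
0.06 -5 15.82 [-10.6   0.4   3.8] 0.0294
0.04 -5 16.07 [-11.3  -0.5   4.2] 0.0289
0.02 -5 16.32 [-11.6   0.3   3.7] 0.029
-0.0 -5 16.57 [-12.2  -0.5   4.1] 0.029
-0.02 -5 16.82 [-13.    0.5   3.5] 0.0293
-0.04 -5 17.07 [-14.2   0.8   3.9] 0.0294
-0.06 -6 17.32 [-11.1   0.7   3.3] 0.0291
-0.08 -6 17.57 [-12.8   1.9   2.3] 0.0293
```

Run:
```python
from h import *
dx=-6;k=-.08;th=.33
while k>-.24:
    k-=.02
    p,o=caparc(k,th);line_to(p+EX*dx/1000,o,speed=.08)
    s=sense();f=s['ft_force'];f=np.array([f@EX,f@EY,f@EZ]);print(round(k,3),dx,round(s['t'],2),np.round(f,1))
    if f[0]<-14: dx-=1
    if f[2]>15: print("contact");break
pic("side","s7",(240,160,370,270),6);pic("top","t7",(250,120,400,250),5)
```

```text
-0.1 -6 17.82 [-13.    0.7   2.9]
-0.12 -6 18.07 [-13.4   0.6   3.2]
-0.14 -6 18.32 [-14.7   2.3   5.2]
-0.16 -7 18.57 [-10.8   4.   13.4]
-0.18 -7 18.82 [-10.1   5.5  22.8]
contact
```

View pics/s7.png

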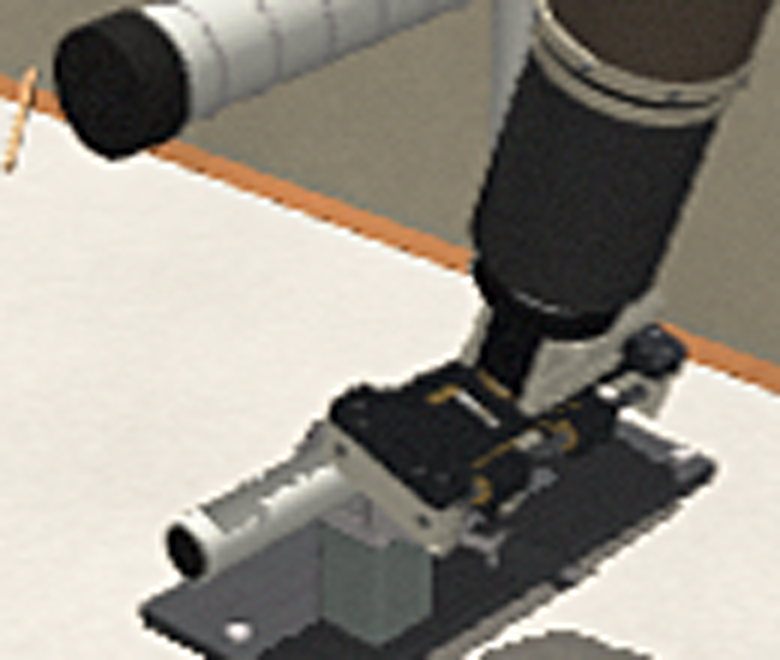

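Vertical contact builds (23 N). I'll release, back off and look to confirm the cap is shut.

Run:
```python
from h import *
s=sense();p=s['tool_pos'];M=R.from_rotvec(s['orientation']).as_matrix()
move_gripper(.06)
line_to(p-M[:,0]*.12,speed=.2)
q=sense()['tool_pos']; line_to(q-EX*.12+EZ*.03,speed=.3)
pic("side","s8",(240,170,370,280),6);pic("top","t8",(250,100,400,220),5)
print(p,sense()['t'],sense()['ft_force'])
```

```text
[ 0.5819087  -0.11500328  0.08463849] 21.0833 [0.65790477 0.33137184 0.89049646]
```

View pics/s8.png

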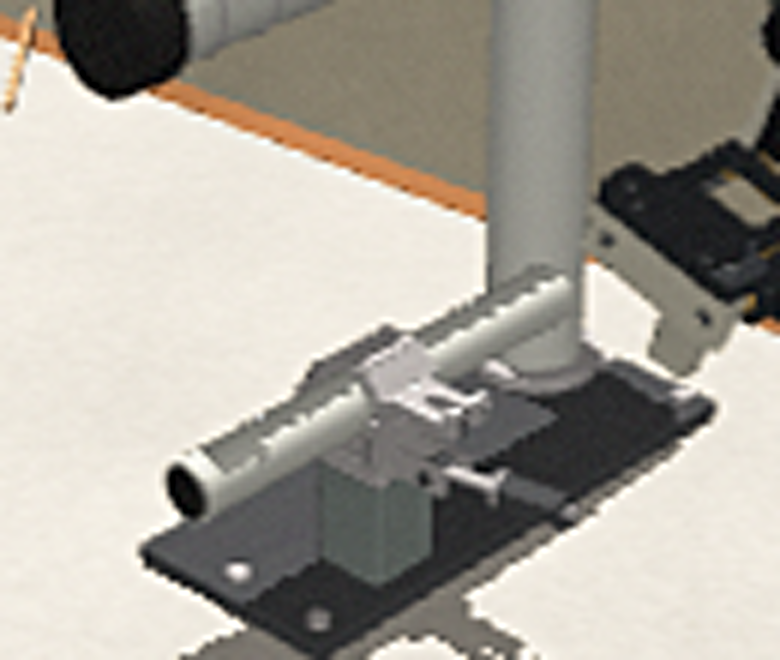

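View pics/t8.png

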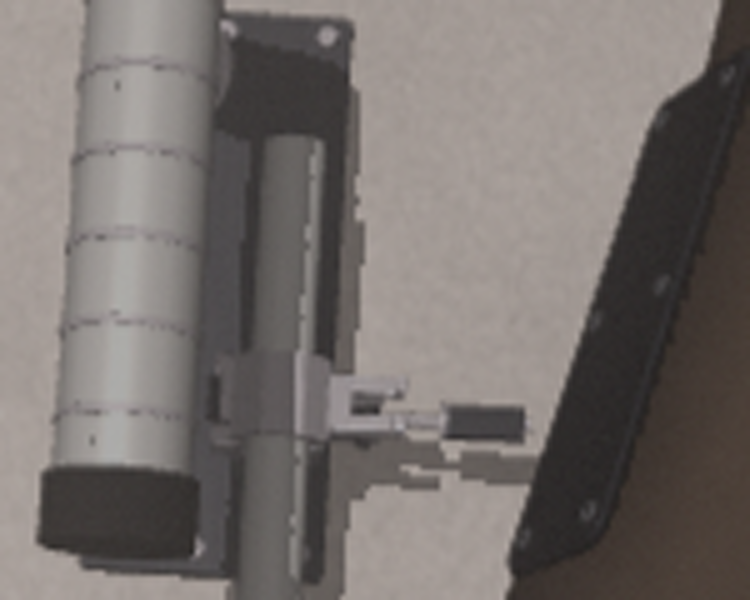

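Run:
```python
from h import *
for n,x0,y0,f in(("side",240,170,6),("top",250,100,5)):
  c=read_camera(n);a=cv2.imread("pics/s8.png" if n=="side" else "pics/t8.png")
  for k,col in((0,(0,0,255)),(.1,(0,255,0)),(.2,(255,0,0))):
    for y in(-15,-5.5,5.5,15):
      x,z=cap(k,98,17);u=(proj(c,W(x,y,z))-[x0,y0]+.5)*f;cv2.circle(a,tuple(int(v) for v in u),2,col,-1)
  for b,col in((1.4,(0,0,255)),(1.5,(0,255,0))):
    for r in(0,41.5,86.5): x,z=bolt(b,r);u=(proj(c,W(x,0,z))-[x0,y0]+.5)*f;cv2.circle(a,tuple(int(v) for v in u),2,col,-1)
  u=((np.array([400,480])-(150 if n=="side" else 130)));
  cv2.imwrite(f"pics/v_{n}.png",cv2.resize(a[300:560,300:620],None,fx=2,fy=2))
```

```text
(no output)
```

View pics/v_side.png

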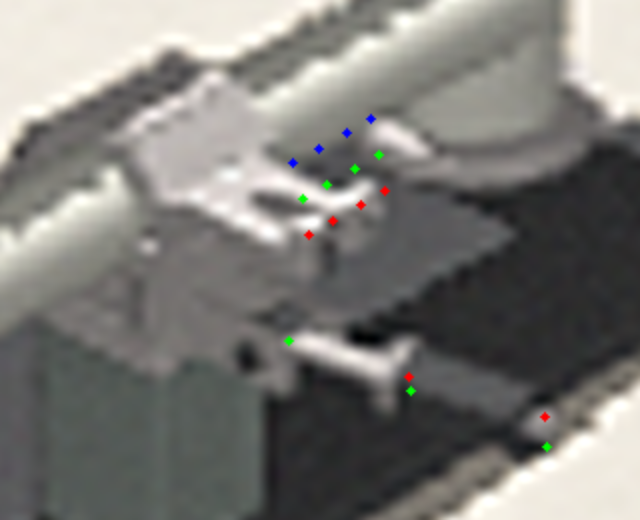

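View pics/v_top.png

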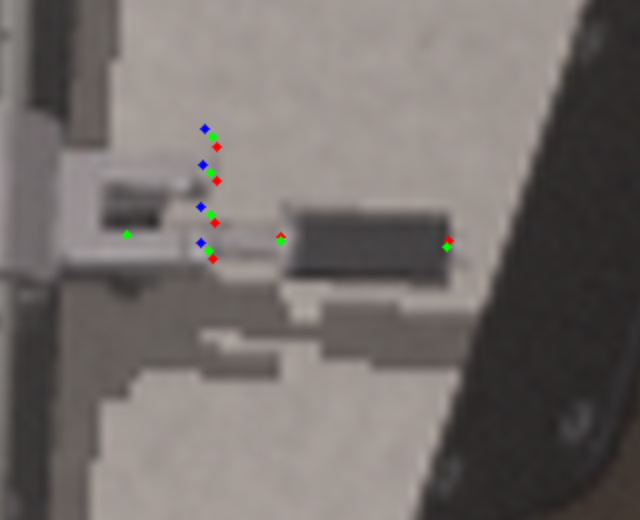

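Shut-angle overlay: the lip tips sit close to the k=0 dots in the side view, well away from the 0.1 rad dots. The contact could also have been fingers bottoming out, so I'll press the fork down with closed fingertips. That also checks the tip height.

Run:
```python
from h import *
move_gripper(0.0)
th=.2
move_to(*tcp(-46,131,th,1,19+50,1))
b=sense()['ft_force']
line_to(tcp(-46,131,th,1,19+12,1)[0],speed=.15)
for back in np.arange(10,-14,-1.5):
    line_to(tcp(-46,131,th,1,19+back,1)[0],speed=.06)
    s=sense();f=s['ft_force']-b;print(back,round(s['t'],2),np.round([f@EX,f@EY,f@EZ],1))
    if f[2]>25:break
line_to(tcp(-46,131,th,1,19+60,1)[0],speed=.25)
```

```text
10.0 23.64 [-0.8  0.3  1. ]
8.5 23.89 [0.4 0.1 0.1]
7.0 24.14 [-0.9  0.2  0.7]
5.5 24.39 [-0.1  0.3  0.4]
4.0 24.64 [ 0.  -0.2  0.8]
2.5 24.89 [-0.9  0.8  0.7]
1.0 25.14 [0.1 1.1 0.2]
-0.5 25.39 [-0.2  0.1  0.3]
-2.0 25.64 [ 0.   0.3 -0.2]
-3.5 25.89 [-0.8  0.2  0. ]
-5.0 26.14 [-1.4  1.4  2.9]
-6.5 26.39 [-1.1  3.1 10.3]
-8.0 26.64 [-0.9  5.  18.1]
-9.5 26.89 [-0.8  8.6 26.8]
```

Contact came on as a stiff stop, about 5 N/mm with no soft plateau, so the cap is fully shut. It came about 4.5 mm further down than expected, so I'll refine the tip offset to about 36 mm. Now the nut.

```bash
sed -i 's|(-28+back)|(-32.5+back)|' h.py
python3 - <<'E'
from h import *
c=read_camera("side");a=cv2.resize(c["image"][190:280,270:390,::-1],None,fx=6,fy=6,interpolation=cv2.INTER_CUBIC);cv2.imwrite("pics/s9.png",a)
x,z=bolt(1.42,72);th=.7
move_gripper(.05)
move_to(*tcp(x,z,th,1,90))
line_to(tcp(x,z,th,1,0)[0],speed=.15)
pic("side","s10",(270,160,390,260),6)
move_gripper(0)
s=sense();print(s['t'],s['opening'],s['ft_force'])
pic("side","s11",(270,160,390,260),6)
E
```

```text
30.4 0.01770997110037683 [-2.040651   -1.387319    0.84031516]
```

View pics/s11.png

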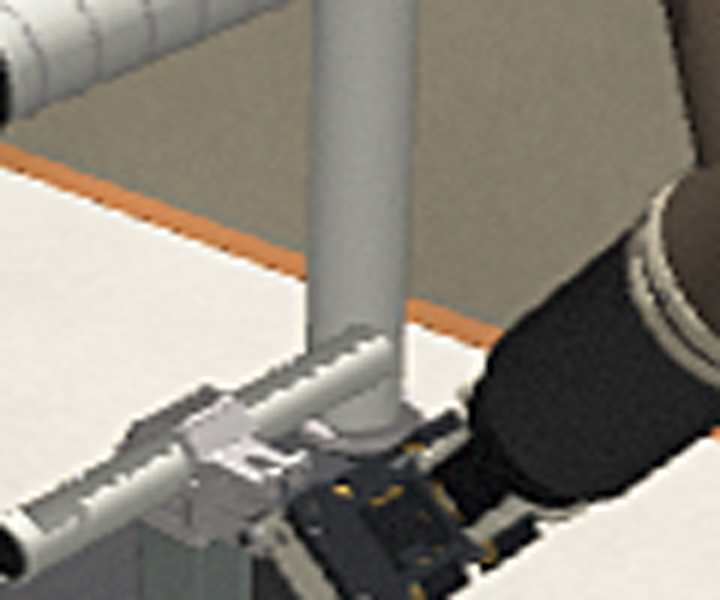

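The nut is gripped: 17.7 mm against 18 mm across the flats, with the shut cap visible at (240,450). Now I pull out lengthwise and feel for the end stop.

Run:
```python
from h import *
b=1.42;th=.7
f0=sense()['ft_force']
for l in [4,8,10,11.5,13,14.5,16,17.5,19,20.5]:
    x,z=bolt(b,72+l);line_to(tcp(x,z,th,1,0)[0],speed=.08)
    s=sense();f=s['ft_force'];u=-EX*np.sin(b)+EZ*np.cos(b);v=EX*np.cos(b)+EZ*np.sin(b)
    print(l,round(s['t'],2),"rad",round((f)@u,1),"tan",round((f)@v,1),"y",round(f@EY,1),round(s['opening'],4))
    if f@u<-9:break
```

```text
4 30.7 rad 0.5 tan -0.1 y 2.3 0.018
8 30.95 rad 0.4 tan -0.6 y 4.1 0.0179
10 31.2 rad 0.3 tan -0.4 y 2.7 0.0179
11.5 31.45 rad -0.3 tan -0.5 y 3.5 0.0175
13 31.7 rad -0.2 tan -1.0 y 4.4 0.0181
14.5 31.95 rad -1.0 tan -0.9 y 5.6 0.0179
16 32.2 rad -7.1 tan -2.9 y 4.2 0.0176
17.5 32.45 rad -11.0 tan -3.7 y 3.5 0.0179
```

The stop appears at a commanded 14.7 mm, matching the stated 14 mm. I'll swing up, keeping a light radial preload against that stop.

Run:
```python
from h import *
l=16.;b=1.42
for b in list(np.arange(1.32,-.001,-.12))+[0.0]:
    th=.15+.55*max(b,0)/1.42
    for it in range(4):
        x,z=bolt(b,72+l);p,o=tcp(x,z,th,1,0);line_to(p,o,speed=.12)
        s=sense();f=s['ft_force'];u=-EX*np.sin(b)+EZ*np.cos(b);v=EX*np.cos(b)+EZ*np.sin(b)
        fr,ft=f@u,f@v
        print(round(b,2),round(l,1),round(s['t'],2),"rad",round(fr,1),"tan",round(ft,1),"y",round(f@EY,1),round(s['opening'],4))
        if fr>-2: l+=1.0
        elif fr<-12: l-=1.0
        else: break
    if abs(ft)>22: print("STOP");break
pic("side","s12",(270,130,390,240),6)
```

```text
1.32 16.0 32.7 rad -5.9 tan -0.6 y 4.0 0.0178
1.2 16.0 32.95 rad -4.5 tan -0.1 y 3.8 0.0177
1.08 16.0 33.2 rad -2.8 tan 0.1 y 5.4 0.0176
0.96 16.0 33.45 rad -2.5 tan 0.4 y 3.7 0.0182
0.84 16.0 33.7 rad -2.2 tan 1.1 y 4.2 0.0179
0.72 16.0 33.95 rad -2.2 tan 1.1 y 3.7 0.018
0.6 16.0 34.2 rad -0.0 tan -0.5 y 4.7 0.0175
0.6 17.0 34.45 rad -5.8 tan 2.4 y 3.9 0.018
0.48 17.0 34.7 rad -4.6 tan -2.2 y 3.9 0.018
0.36 17.0 34.95 rad -5.2 tan -2.3 y 2.6 0.018
0.24 17.0 35.2 rad -2.7 tan -2.9 y 2.5 0.0176
0.12 17.0 35.45 rad -1.0 tan -3.5 y 3.6 0.0176
0.12 18.0 35.7 rad -8.3 tan -1.7 y 2.0 0.0181
0.0 18.0 35.95 rad -7.9 tan -4.2 y 2.6 0.018
0.0 18.0 36.2 rad -7.5 tan -2.1 y 2.3 0.0178
```

View pics/s12.png

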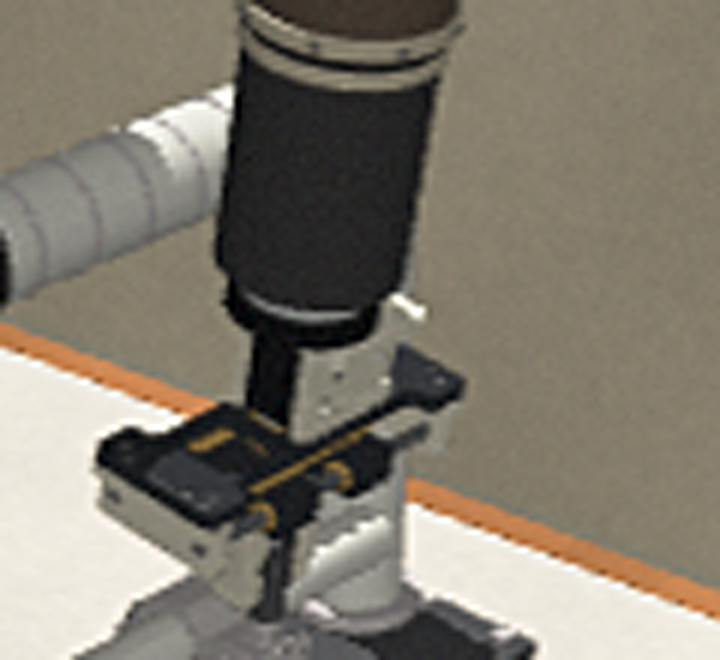

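It stays pulled out at the stop the whole way. Now I continue past the nominal 0 until the upright stop is felt.

Run:
```python
from h import *
l=17.5;th=.15
for b in [-.02,-.04,-.06,-.08,-.1,-.12,-.14]:
    x,z=bolt(b,72+l);p,o=tcp(x,z,th,1,0);line_to(p,o,speed=.08)
    s=sense();f=s['ft_force'];print(b,round(s['t'],2),np.round([f@EX,f@EY,f@EZ],1))
    if f@EX<-12:break
# lower partly along bolt, then release
for l in (12,7):
    x,z=bolt(b,72+l);line_to(tcp(x,z,th,1,0)[0],speed=.08)
    s=sense();f=s['ft_force'];print("low",l,round(s['t'],2),np.round([f@EX,f@EY,f@EZ],1))
```

```text
-0.02 36.5 [-4.1  2.6 -4.9]
-0.04 36.75 [-4.5  3.  -5.1]
-0.06 37.0 [-4.2  4.3 -4.2]
-0.08 37.25 [-7.1  3.1 -4.1]
-0.1 37.5 [-11.    3.2  -3.9]
-0.12 37.75 [-14.    3.2  -2.8]
low 12 38.0 [-11.2   3.6  -1.3]
low 7 38.25 [-10.9   4.2  -2. ]
```

Run:
```python
from h import *
th=.15;b=-.1
for l in (5,3,2,1,0,-1):
    x,z=bolt(b,72+l);line_to(tcp(x,z,th,1,0)[0],speed=.08)
    s=sense();f=s['ft_force'];print("low",l,round(s['t'],2),np.round([f@EX,f@EY,f@EZ],1))
    if f@EZ>5:break
move_gripper(.05)
p=sense()['tool_pos'];M=R.from_rotvec(sense()['orientation']).as_matrix()
line_to(p-M[:,0]*.10,speed=.15)
q=sense()['tool_pos'];line_to(q-EX*.15,speed=.3)
for n,x0,y0,x1,y1 in(("side",270,170,370,250),("top",270,130,370,210)):
  c=read_camera(n);a=cv2.resize(c["image"][y0:y1,x0:x1,::-1],None,fx=7,fy=7,interpolation=cv2.INTER_CUBIC);cv2.imwrite(f"pics/e_{n}.png",a)
  for lf in(0,14):
    r=86.5+lf;u=(proj(c,W(-47,0,90+r))-[x0,y0]+.5)*7;print(n,lf,u)
print(sense()['t'],sense()['ft_force'])
```

```text
low 5 38.5 [-6.1  4.8 -1. ]
low 3 38.75 [-4.9  4.5  0.2]
low 2 39.0 [-4.1  6.4  6.4]
side 0 [310.88884138 381.43696641]
side 14 [311.24043033 353.48830543]
top 0 [390.1261818  326.09077595]
top 14 [393.85484869 317.69101761]
41.325 [ 0.61910234 -0.10458776  0.3230137 ]
```

View pics/e_side.png

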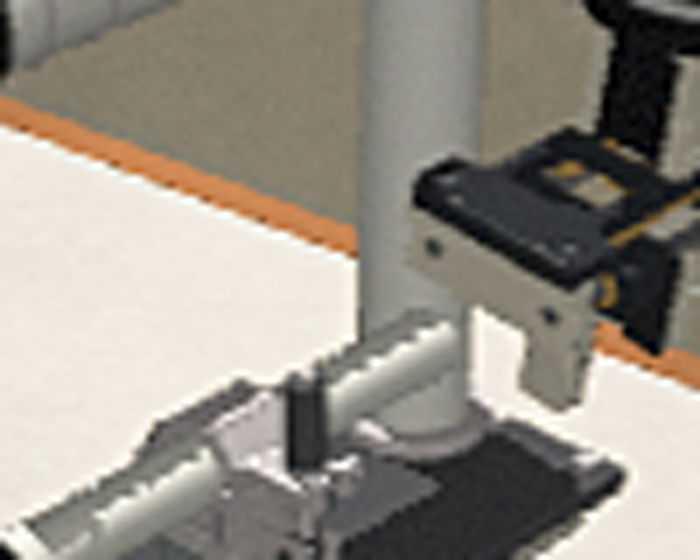

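View pics/e_top.png

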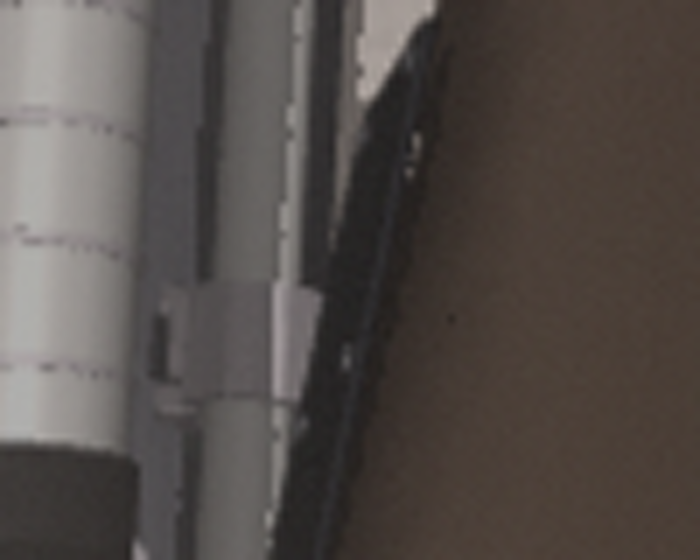

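The nut stands upright between the prongs, top at (307,378). Home is predicted at (311,381) and lifted at y=353, so it dropped home. I'll clear the arm and do a last check with the top view.

Run:
```python
from h import *
q=sense()['tool_pos'];line_to(q+EZ*.12,speed=.3)
set_joints([-0.853,0.359,0.012,0,-1.224,-0.288])
c=pic("top","f_top");pic("top","f_topz",(260,100,380,200),6)
print((proj(c,W(-47,0,176.5))-[260,100]+.5)*6,(proj(c,W(-54,0,176))-[260,100]+.5)*6,sense()['t'])
a0=cv2.imread("pics/top0.png");d=cv2.absdiff(a0,c["image"][:,:,::-1].copy()).max(2)
for nm,(x0,y0,x1,y1) in dict(beaker=(130,165,170,200),jar=(140,212,180,245),brush=(392,135,430,202),drop=(398,228,424,250)).items(): print(nm,d[y0:y1,x0:x1].mean(),(d[y0:y1,x0:x1]>40).sum())
```

```text
[394.39387012 459.50637939] [410.85223171 460.68050184] 43.7167
beaker 1.2464285714285714 0
jar 1.196969696969697 0
brush 1.2120974076983504 0
drop 1.4003496503496504 0
```

View pics/f_topz.png

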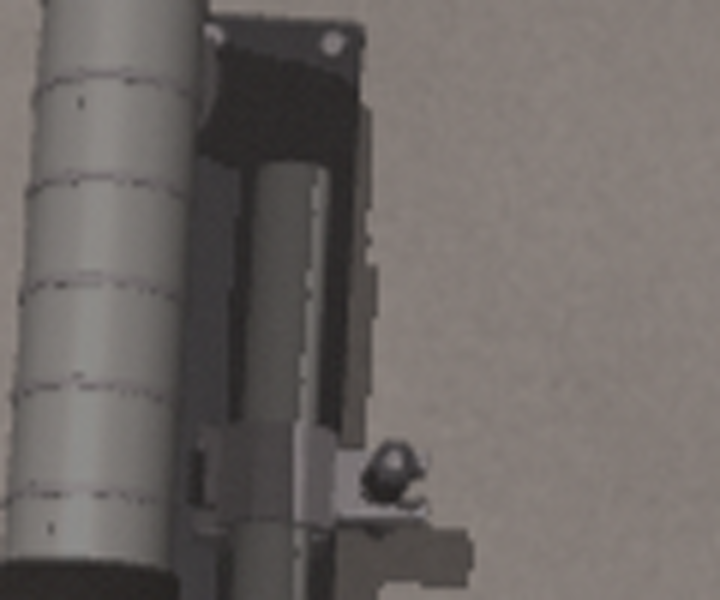

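The nut's top is at (392,462), with (394,459) predicted for upright. It sits behind the lips on the shut fork, and the bystanders are unchanged. Handing in.

```bash
python3 -c "
from station import *
sign_off()"
```

```text
the job is handed in; nothing more can be done
```

I shut the hinged half over the tube while the bolt still hung outside. Then I pulled the bolt out to its end stop, swung it upright against its stop, lowered it behind the lips, released it and cleared the arm. The job was handed in at about 44 s of the 64 s allowed; no verdict is reported.

**Last checks, from both cameras**
- **Cap:** pressing on the fork met a stiff stop, about 5 N/mm and 27 N at most, with no soft movement. The lip tips matched the shut position to about 0.03 rad.
- **Bolt swing:** the nut's top is within about 1 px of the upright prediction in both views.
- **Bolt lift:** the nut's height matches fully home; a bolt still pulled out would show about 4 px higher in the side view.
- **Tube:** it looks to be lying in its bed in the last pictures; I did not measure its centre.
- **Jar, bottle, beaker and brush:** their areas in the top picture are unchanged from the start.

**What failed or disagreed**
- **Missed first grasp:** my first grasp of the fork closed on nothing. The pictures showed the fingertips 31–32 mm short of where the stated tool frame puts them, and pressing on the fork raised this to about 36 mm. I corrected for it.
- **Sideways load:** because of the leftover part of that error, the cap swing loaded the gripper with up to about 25 N sideways before I eased it.
- **Fork position:** the fork appeared 2–4 mm off the stand fit along the tube. It caused no trouble.

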